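# Clear the tin off the card stand and hold the spring clip open over the card

## Robot

A 6-joint arm with a two-finger parallel gripper is mounted at the origin on the work surface. World frame = base frame: x ahead of the robot, y to its left, z up, the work surface at z = 0. Lengths are in mm, angles in rad, forces in N, time in s.
With the tool pointing down it reaches from about 275 to 750 mm from the base axis. Payload 10.2 kg.
Tool frame: the origin (TCP) lies between the finger pads; the fingertips stand 19 mm ahead of it and the grasp point (between the pads) is the TCP; z points along the fingers, y is the line along which they close (so a half turn about z gives the same grasp; the last joint's range is limited). The gripper opens to 85 mm and grips with 20 to 120 N. Pads are 22 mm wide; open, the fingers measure 114 mm over their backs; the gripper's body (76 mm by 85 mm) begins 54 mm behind the grasp point. The pads swing forward as they close: fully open they stand 13 mm farther back than shut.
Start: joints at [-1.334, 0.313, 1.498, -0, 1.331, -0.223], TCP at [232.967, -470.486, 250.294] pointing down, gripper open.
Joint ranges: [-2.94, 2.94], [-0.97, 2.17], [0.19, 2.56], [-1.23, 4.37], [0.02, 3.11], [-2.88, 2.88]. Speed limits (rad/s): [2.39, 2.39, 3.01, 3.14, 3.14, 3.14].

## Interface

Orientations are given as a unit quaternion [w, x, y, z].
In Python, from rig import sense, capture, finish_job gives the robot as it stands. The module is installed in compiled form; this text tells all that it offers.
- The arm moves only by the tool move_arm, never from a script. Its argument "moves" is a list of rows, each an object with "turn": the turn, a rotation vector about the tool's x, y, z in rad, a list of three; "translation": the shift along the tool's x, y, z in mm, a list of three; "hand": the opening, from 0 (shut) to 1 (fully open). In form: [{"turn": [wx, wy, wz], "translation": [x, y, z], "hand": hand}, ...]. A call has 1 to 10 rows; each row shifts and turns the commanded pose from where the row before left it, along the tool's axes as they then stand; what a row does not reach is not made up. A row lasts 1/12 s, in which the tool goes at most 41.7 mm and 7.16 degrees, less where a joint would pass 70% of its speed; a pose out of reach is approached as far as the arm can. A call with a gripper value outside its range is refused whole. The fingers move at their own pace and stop on an object; "grip_force" is the grip in N (left out, the last holds). Time passes only in rows, so rows that do not move let the fingers close. It gives the time, the measured TCP pose, the force, the opening and the grip force at its end, in the units of the state.
- sense(): the state, without advancing time (a new reading comes with each control period).
- capture(name): name is "scene" or "side" or "wrist"; returns a dict with "image" (400x640x3 uint8, blue, green, red), "z_map" (400x640 float32, mm along the optical axis (not along the pixel's ray), 0 where there is no reading), "vertical_fov" (degrees; the focal length in pixels is half the picture's height over the tangent of half this angle, whatever the lens; pixels are square), "cx", "cy" (the principal point, pixels), "R" (3x3) and "t" (3): a world point X has camera coordinates R X + t; the wrist camera has in their place "T_tool_cam" (4x4, takes a point from camera to tool coordinates, whose origin is the TCP and whose axes are the flange's). Camera axes: x right, y down, z forward; pixel columns grow to the right and rows downward; lengths in mm; the calibration is good to about 2 mm. A picture is of the moment at which its call begins: read the wrist's pose just before it.
- finish_job(): hands the job in; it is judged then, once.
The state is a dict: "time_s": time; "joints": joint angles; "dq": joint speeds; "tau": joint torques, N m; "eef_pos": TCP position; "ee_rot": TCP orientation; "force": force on the tool from outside, world axes, zero at the start; "wrist_torque": the same for the moment, N m; "grip_width": opening from 0.0 (shut) to 1.0 (fully open); "grip_force": force on a finger pad.
Only numpy, scipy, OpenCV 4.12 (cv2) and the standard library are available. Lean on these libraries where they do the work, as an engineer would, in place of code of your own. Each camera call takes 0.05 s, during which the arm holds its last target. There are 200 camera calls.

## Task

I want to slip a second feeding chart against the yellow card: lift the formula tin off the card stand by the bar on its lid and set it down, without dropping or tipping it, in the middle of the round cork mat. Then take the green spring clip off the tray wall by squeezing its handles, and hold it squeezed wide open over the middle of the card's top edge, square to the card, with the edge well inside the jaws and neither jaw touching the card. Finish while still holding it gaping there, and leave the mug, teat and scoop alone.

Things in the scene. Friction and masses are not known exactly. Their poses are not given: they have to be found in the camera images.
- tin: Closed aluminium formula tin, green band, 92 mm across; white lid 96 mm across, its top 115 mm above the base; about 0.45 kg. Origin: centre of its underside, z up. Starts on the card stand's plinth. A white carrying bar stands above the lid along the tin's x axis: 62 mm long, 12 mm wide (y), 16 mm high.
- tin_grip (a point): Middle of the tin's carrying bar, 146 mm above the tin's underside; 23 mm of free height between lid and bar; the bar's two 8 mm posts are 27 mm to either side along x. Pinch it from above across the tin's y axis.
- mat: Round cork mat fixed on the ledge, 150 mm across, 4 mm thick; origin at the centre of its underside. The tin is to stand on it, within 30 mm of the middle.
- stand: Fixed grey card stand: a plinth 160 mm (x) by 130 mm (y), 20 mm high, with a stiff yellow card standing upright in it, square to the stand's x axis. Card: 3 mm thick (x), 100 mm wide (y), from the plinth up to 190 mm above the ledge, at x = -60 mm of the stand's frame. Origin: centre of the plinth's underside. The tin's place is at about x = +20 mm.
- card_edge (a point): Middle of the card's top edge, 190 mm above the ledge.
- tray: Fixed white open tray, 120 mm (x) by 150 mm (y), 55 mm high, walls 3 mm thick; origin: centre of its underside. The clip sits astride its wall on the -x side; the scoop lies inside.
- clip: Green spring clip, 50 g, like a clothes peg with jaws down, 24 mm wide (y). Origin: at its steel pivot (radius 5 mm); z up to the handles; it opens along x. Inward lips end the jaws, 35 to 42 mm below the pivot; above them an empty throat. Starts shut astride the tray's wall, pivot about 18 mm above the wall's top. The same turned half round. Springs shut when let go.
- clip_handles (a point): Point between the clip's two handle plates, 32 mm above the pivot: centre the pads here and squeeze along the clip's x axis. Handles reach 46 mm above the pivot; shut, they splay to 50 mm over the outer faces at the top; fully squeezed they are parallel, 26 mm over the outer faces, against a stop. Takes about 4 N to start, 12 N fully open; a 30 N grip holds it.
- clip_jaw (a joint): Turn of one half of the clip (the other half mirrors it): 0 = shut (lips 3 mm apart), 0.25 rad = fully squeezed (lips about 21 mm apart). It counts as wide open above 0.15 rad.
- mug: White ceramic mug, 80 mm across, 92 mm high; origin: centre of its underside. To be left alone.
- teat: Amber silicone teat standing on its flange, 50 mm across, 52 mm high; origin: centre of its underside. To be left alone.
- scoop: Blue scoop in the tray, bowl 38 mm across, 26 mm high, handle to +y; origin: centre of the bowl's underside. To be left alone.
There are look-alikes about, which are no part of the job. What is shaped like the tin but orange or red is not meant.

How it is judged (in metres and radians):
On the way, in this order (a step that is already met when the one before it is completed fails the run):
1. the tin is lifted clear of the stand (height (world z) of tin above 0.04 m and contact force between the fingers and tin above 1 N), for 0.2 s.
2. the tin stands upright and released on the middle of the mat (horizontal distance between tin and mat below 0.03 m and height (world z) of tin below 0.009 m and angle between tin's own z axis and vertical below 0.1 rad and linear speed of tin below 0.03 m/s and contact force between the fingers and tin below 0.1 N), for 0.2 s.
3. the clip is lifted clear of the tray in the fingers (height (world z) of clip above 0.11 m and contact force between the fingers and clip above 1 N and contact force between clip and tray below 0.1 N), for 0.1 s.
At the end, for the whole second after the job is handed in: Tin upright, at rest, released, within 30 mm of the mat's middle. Clip held squeezed (above 0.15 rad), still, upright and square within 0.25 rad, pivot within 12 mm of the card's plane and 30 mm of its middle, the card's edge 5 to 34 mm below the pivot, touching the card under 0.2 N (all of step 2 and value of joint clip_jaw above 0.15 rad and contact force between the fingers and clip above 2 N and contact force between clip and stand below 0.2 N and z of card_edge in the frame of clip between -0.034 and -0.005 m and x of clip in the frame of stand between -0.072 and -0.048 m and y of clip in the frame of stand between -0.03 and 0.03 m and angle between the x axis of clip and the x axis of stand, either way round below 0.25 rad and angle between clip's own z axis and vertical below 0.25 rad and linear speed of clip below 0.03 m/s); the arm keeps its last pose, push and grip.
It fails at once if the tin falls or is thrown (moves faster than 0.45 m/s out of the fingers) (linear speed of tin above 0.45 m/s and contact force between the fingers and tin below 0.1 N).
It fails at once if the tin is tipped by more than 0.5 rad (angle between tin's own z axis and vertical above 0.5 rad).
It fails at once if the mug is moved by more than 30 mm (distance of mug from where it was at the start of the episode above 0.03 m).
It fails at once if the teat is moved by more than 30 mm (distance of teat from where it was at the start of the episode above 0.03 m).
It fails at once if the scoop is moved by more than 30 mm (distance of scoop from where it was at the start of the episode above 0.03 m).
It also fails if it takes over 64 s, if anything falls off the work surface, if the arm or the gripper's body presses on something with over 40 N, if the wrist force passes 120 N, or if a joint passes its speed limit or range.

## Working session

There is one attempt and no reset: what is moved stays moved. The work goes in short steps, Python scripts to look and compute and a tool call to move; the robot and the scene stay as the last step left them, time stands still between calls to the robot, and variables do not carry over. Pictures are saved under pics/ and viewed, at most 10 in all, crops included, and the job is handed in when it is done.

Besides the shell and the picture viewer there is one more tool, called after "Request:" as name([rows], argument=value, ...), one row to a line, values as JSON. move_arm: Moves the arm, as the interface text tells. Its arguments: {"type":"object","properties":{"moves":{"type":"array","items":{"type":"object","properties":{"turn":{"type":"array","items":{"type":"number"}},"translation":{"type":"array","items":{"type":"number"}},"hand":{"type":"number"}}}},"grip_force":{"type":"number"}},"required":["moves"]}

```bash
mkdir -p pics; cat > h.py <<'E'
import numpy as np, cv2, pickle
from rig import sense, capture, finish_job
from scipy.spatial.transform import Rotation as Ro
def cam(n):
    s=sense(); c=capture(n)
    c['f']=200/np.tan(np.radians(c['vertical_fov'])/2)
    if 'T_tool_cam' in c:
        q=s['ee_rot']; T=np.eye(4); T[:3,:3]=Ro.from_quat([q[1],q[2],q[3],q[0]]).as_matrix(); T[:3,3]=s['eef_pos']
        M=T@np.array(c['T_tool_cam']); c['Rw']=M[:3,:3]; c['o']=M[:3,3]
    else:
        R=np.array(c['R']); c['Rw']=R.T; c['o']=-R.T@np.array(c['t'])
    return c
def ray(c,u,v): return c['Rw']@np.array([(u-c['cx'])/c['f'],(v-c['cy'])/c['f'],1])
def atz(c,u,v,z):
    d=ray(c,u,v); return c['o']+d*(z-c['o'][2])/d[2]
def dep(c,u,v): return c['o']+ray(c,u,v)*c['z_map'][int(v),int(u)]
def cloud(c):
    v,u=np.mgrid[0:400,0:640]; z=c['z_map']
    P=np.stack([(u-c['cx'])/c['f']*z,(v-c['cy'])/c['f']*z,z],-1)@c['Rw'].T+c['o']; P[z==0]=np.nan
    return P
def two(c1,p1,c2,p2):
    a,b=ray(c1,*p1),ray(c2,*p2); a/=np.linalg.norm(a);b/=np.linalg.norm(b)
    t=np.linalg.lstsq(np.stack([a,-b],1),c2['o']-c1['o'],rcond=None)[0]
    x,y=c1['o']+a*t[0],c2['o']+b*t[1]; return (x+y)/2,np.linalg.norm(x-y)
def proj(c,X):
    p=c['Rw'].T@(np.array(X)-c['o']); return p[:2]/p[2]*c['f']+[c['cx'],c['cy']]
E
python3 - <<'E'
from h import *
s=sense(); print(s)
for n in ['scene','side']:
    c=cam(n); pickle.dump(c,open(n+'.pkl','wb')); cv2.imwrite(f'pics/{n}0.png',c['image']); print(n,c['o'],c['f'])
E
```

```text
{'time_s': 0.0, 'joints': array([-1.33436855e+00,  3.13438969e-01,  1.49842823e+00, -1.62654597e-05,
        1.33100593e+00, -2.23412401e-01]), 'dq': array([ 1.05447850e-03,  4.73087089e-04, -5.78078893e-05,  1.53491334e-03,
       -8.51004326e-04,  6.34034441e-04]), 'tau': array([-3.10142510e-03, -4.12269831e+01, -2.59743047e+01, -4.10928915e-04,
        4.23808931e-03, -7.62404284e-06]), 'eef_pos': array([ 232.92154824, -470.24298261,  249.74404056]), 'ee_rot': array([-6.40171289e-04,  9.73683969e-01,  2.27901553e-01, -1.20650560e-05]), 'force': array([-0.11827487,  0.32933813, -0.19462802]), 'wrist_torque': array([ 0.0056434 , -0.0364441 , -0.04894358]), 'grip_force': 0.0, 'grip_width': 0.999823769860439}
scene [ 829.36784916 -357.251472    753.8508607 ] 361.31797979315525
side [429.62386489 970.2385909  879.96891438] 463.6473453606053
```

View pics/scene0.png

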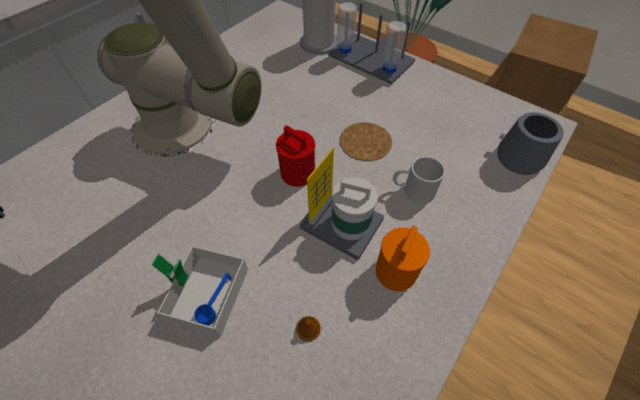

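View pics/side0.png

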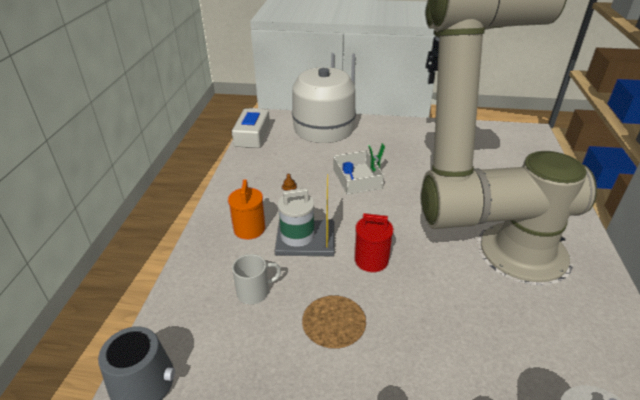

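The scene view shows the green-banded tin on the stand at (352,205). Its look-alikes are the red tin (297,157) and the orange tin (403,260). The card is at (320,187), the mat at (366,141), the clip at (172,268) and the mug at (424,180). In the side view the tin is at (297,215), the mat at (334,320) and the clip at (376,157). I choose the green-banded tin and will check it in a close crop.

```bash
python3 - <<'E'
from h import *
S=pickle.load(open('scene.pkl','rb'));D=pickle.load(open('side.pkl','rb'))
def crop(c,u,v,w,h,k): return cv2.resize(c['image'][v:v+h,u:u+w],None,fx=k,fy=k,interpolation=cv2.INTER_CUBIC)
a=np.hstack([crop(S,295,145,95,70,4),crop(D,270,175,95,70,4)])
b=np.hstack([crop(S,150,240,95,70,4),crop(D,325,135,95,70,4)])
cv2.imwrite('pics/crop.png',np.vstack([a,b]))
for n,c in (('S',S),('D',D)):
    P=cloud(c); im=c['image'].astype(int); hsv=cv2.cvtColor(c['image'],cv2.COLOR_BGR2HSV)
    def st(nm,m):
        q=P[m]; q=q[~np.isnan(q[:,0])]; print(n,nm,len(q),np.round(np.percentile(q,[2,50,98],axis=0)).tolist())
    Y=(hsv[...,0]>20)&(hsv[...,0]<32)&(hsv[...,1]>150)&(P[...,2]>30); st('yellow',Y&(P[...,2]<220))
    G=(hsv[...,0]>50)&(hsv[...,0]<85)&(hsv[...,1]>120); st('green clip',G&(P[...,1]<-150)&(P[...,2]<160)&(P[...,2]>20)&(P[...,0]<450))
    mu=np.zeros(G.shape,bool); 
    if n=='S': mu[115:165,330:400]=1
    else: mu[290:350,295:372]=1
    M=mu&(hsv[...,0]<22)&(hsv[...,1]>70); st('mat',M)
    k,_=cv2.findContours(M.astype(np.uint8),0,1); k=max(k,key=cv2.contourArea); e=cv2.fitEllipse(k); print(e, atz(c,*e[0],4))
    # lid top & bar layers
    T=(P[...,2]>125)&(P[...,2]<145)&(hsv[...,1]<60)&(P[...,0]>380)&(P[...,0]<700)&(abs(P[...,1]+150)<150); st('lid',T)
    B=(P[...,2]>150)&(P[...,2]<185)&(hsv[...,1]<60)&(P[...,0]>380)&(P[...,0]<700)&(abs(P[...,1]+150)<150); st('bar',B)
E
```

```text
S yellow 916 [[530.0, -28.0, 33.0], [535.0, 19.0, 129.0], [540.0, 69.0, 189.0]]
S green clip 430 [[393.0, -320.0, 36.0], [407.0, -306.0, 87.0], [438.0, -290.0, 118.0]]
S mat 1568 [[420.0, 224.0, -0.0], [488.0, 290.0, 3.0], [553.0, 360.0, 6.0]]
((365.36663818359375, 141.2216339111328), (37.24576950073242, 51.43312072753906), 95.77059936523438) [488.74007007 289.46351798   4.        ]
S lid 207 [[585.0, -16.0, 126.0], [618.0, -8.0, 134.0], [647.0, -0.0, 137.0]]
S bar 2 [[539.0, -29.0, 152.0], [539.0, -29.0, 154.0], [539.0, -29.0, 156.0]]
D yellow 29 [[529.0, 42.0, 33.0], [531.0, 67.0, 68.0], [532.0, 74.0, 125.0]]
D green clip 89 [[394.0, -311.0, 34.0], [407.0, -296.0, 78.0], [431.0, -283.0, 116.0]]
D mat 2648 [[420.0, 229.0, -0.0], [486.0, 300.0, 3.0], [553.0, 363.0, 6.0]]
((333.5990905761719, 321.3960266113281), (51.948055267333984, 63.2426872253418), 92.31500244140625) [486.43277316 300.29709355   4.        ]Traceback (most recent call last):
  File "<stdin>", line 19, in <module>
  File "<stdin>", line 10, in st
    return _quantile_unchecked(
        a, q, axis, out, overwrite_input, method, keepdims, weights)
    return _ureduce(a,
                    func=_quantile_ureduce_func,
    ...<5 lines>...
                    overwrite_input=overwrite_input,
                    method=method)
    r = func(a, **kwargs)
    result = _quantile(arr,
                       quantiles=q,
    ...<2 lines>...
                       out=out,
                       weights=wgt)
    slices_having_nans = np.isnan(arr[-1, ...])
                                  ~~~^^^^^^^^^
IndexError: index -1 is out of bounds for axis 0 with size 0
```

View pics/crop.png

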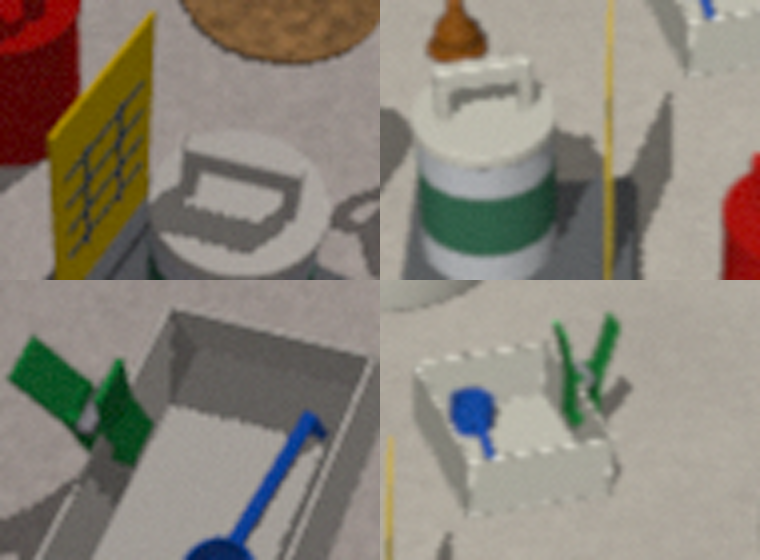

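The crop confirms the choice: a white lid with its bar and a green band, next to the card. The clip sits astride the tray's -x wall. I'll turn to yaw 0 and fly over the stand for wrist views.

Request:
move_arm([
  {"turn": [0, 0, 0.115], "translation": [0, 0, -5], "hand": 1},
  {"turn": [0, 0, 0.115], "translation": [0, 0, -5], "hand": 1},
  {"turn": [0, 0, 0.115], "translation": [0, 0, -5], "hand": 1},
  {"turn": [0, 0, 0.115], "translation": [0, 0, -5], "hand": 1},
  {"turn": [0, 0, 0], "translation": [18, -28, -5], "hand": 1},
  {"turn": [0, 0, 0], "translation": [18, -28, -5], "hand": 1},
  {"turn": [0, 0, 0], "translation": [18, -28, -5], "hand": 1},
  {"turn": [0, 0, 0], "translation": [18, -28, -5], "hand": 1},
  {"turn": [0, 0, 0], "translation": [18, -28, -5], "hand": 1},
  {"turn": [0, 0, 0], "translation": [18, -28, -5], "hand": 1},
])

```text
time_s: 0.93
eef_pos: [341.5, -300.9, 300.3]
ee_rot: [-0.0, 1.0, -0.0, -0.0]
force: [1.0, -0.2, 0.1]
grip_width: 1.006
grip_force: 0.0
```

Request:
move_arm([
  {"turn": [0, 0, 0], "translation": [22, -28, -5], "hand": 1},
  {"turn": [0, 0, 0], "translation": [22, -28, -5], "hand": 1},
  {"turn": [0, 0, 0], "translation": [22, -28, -5], "hand": 1},
  {"turn": [0, 0, 0], "translation": [22, -28, -5], "hand": 1},
  {"turn": [0, 0, 0], "translation": [22, -28, -5], "hand": 1},
  {"turn": [0, 0, 0], "translation": [22, -28, -5], "hand": 1},
  {"turn": [0, 0, 0], "translation": [22, -28, -5], "hand": 1},
  {"turn": [0, 0, 0], "translation": [22, -28, -5], "hand": 1},
  {"turn": [0, 0, 0], "translation": [22, -28, 0], "hand": 1},
  {"turn": [0, 0, 0], "translation": [22, -28, 0], "hand": 1},
])

```text
time_s: 1.77
eef_pos: [561.9, -20.8, 340.3]
ee_rot: [0.0, 1.0, -0.0, -0.0]
force: [-1.1, -1.0, -0.1]
grip_width: 0.999
grip_force: 0.0
```

```bash
python3 - <<'E'
from h import *
c=cam('wrist'); pickle.dump(c,open('w1.pkl','wb')); cv2.imwrite('pics/w1.png',c['image']); print(sense()['eef_pos'],sense()['ee_rot'],c['o'],c['Rw'],c['f'])
E
```

```text
[564.0738919  -16.6060676  339.34815331] [-1.25367596e-03  9.99997531e-01  1.83431613e-03  2.63424588e-05] [645.85690898 -21.52782903 464.15727948] [[-2.95349651e-04 -9.45785697e-01 -3.24791208e-01]
 [-9.99999954e-01  3.00744877e-04  3.35890679e-05]
 [ 6.59112319e-05  3.24791203e-01 -9.45785742e-01]] 292.6259450692475
```

View pics/w1.png

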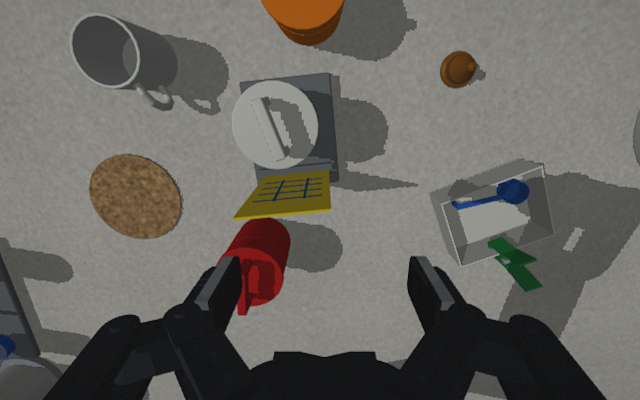

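The wrist view shows the tin lid at (275,125), its bar running from (264,97) to (285,160), the card's top edge from (235,217) to (330,210), and the mat at (136,196). The tray is at (492,213), the clip at (515,262), and the red tin at (265,265) is just behind the card. I'll take a second wrist position for two-view measurement.

Request:
move_arm([
  {"turn": [0, 0, 0], "translation": [0, 25, 0], "hand": 1},
  {"turn": [0, 0, 0], "translation": [0, 25, 0], "hand": 1},
  {"turn": [0, 0, 0], "translation": [0, 25, 0], "hand": 1},
  {"turn": [0, 0, 0], "translation": [0, 25, 0], "hand": 1},
  {"turn": [0, 0, 0], "translation": [0, 0, 0], "hand": 1},
  {"turn": [0, 0, 0], "translation": [0, 0, 0], "hand": 1},
])

```text
time_s: 2.32
eef_pos: [560.9, -123.4, 339.7]
ee_rot: [-0.0, 1.0, -0.001, -0.001]
force: [0.8, 0.2, 0.1]
grip_width: 0.995
grip_force: 0.0
```

```bash
python3 - <<'E'
from h import *
c=cam('wrist'); pickle.dump(c,open('w2.pkl','wb')); a=pickle.load(open('w1.pkl','rb'))
k=4
cr=lambda c,u,v,w,h: cv2.resize(c['image'][v:v+h,u:u+w],None,fx=k,fy=k,interpolation=cv2.INTER_CUBIC)
p=proj(c,dep(a,275,125)); print(p)
u0=int(p[0])-50
q=proj(c,dep(a,515,262)); print(q)
u1=int(q[0])-50
cv2.imwrite('pics/st.png',np.vstack([np.hstack([cr(a,230,75,100,75),cr(c,u0,75,100,75)]),np.hstack([cr(a,465,225,100,75),cr(c,u1,225,100,75)])])); print(u0,u1,sense()['eef_pos'])
for n in ('w1','w2','scene'):
    c={'w1':a,'w2':c}.get(n) or pickle.load(open('scene.pkl','rb')); P=cloud(c); hsv=cv2.cvtColor(c['image'],cv2.COLOR_BGR2HSV)
    x,y,z=P[...,0],P[...,1],P[...,2]
    def rect(nm,m):
        q=P[m]
        if len(q)<5: print(n,nm,len(q));return
        r=cv2.minAreaRect(q[:,:2].astype(np.float32)); print(n,nm,len(q),np.round(q[:,2].mean(),1),'c',np.round(r[0],1),'size',np.round(r[1],1),'ang',round(r[2],1))
    near=(x>540)&(x<680)&(y>-90)&(y<80)
    rect('bar',near&(z>162)&(z<182)&(hsv[...,1]<60)); rect('lid',near&(z>128)&(z<141)&(hsv[...,1]<60)); rect('plinth',(x>480)&(x<720)&(abs(y)<140)&(z>14)&(z<26)&(hsv[...,1]<90)&(hsv[...,2]<110))
    Y=(hsv[...,0]>20)&(hsv[...,0]<34)&(hsv[...,1]>130)&(x>490)&(x<580); rect('card all',Y&(z>40)); rect('card top',Y&(z>180)); 
    M=(hsv[...,0]<25)&(hsv[...,1]>60)&(x>390)&(x<590)&(y>190)&(y<400)&(z>-10)&(z<15); rect('mat',M)
    T=(x>370)&(x<600)&(y>-420)&(y<-200); rect('tray top',T&(z>48)&(z<62)&(hsv[...,1]<60))
    G=(hsv[...,0]>45)&(hsv[...,0]<85)&(hsv[...,1]>110)&T; rect('clip hi',G&(z>80)); rect('clip top',G&(z>110)); rect('clip',G)
E
```

```text
[172.48357755 124.18983211]
[441.53220783 261.23149837]
122 391 [ 560.94690575 -122.50663877  339.94373585]
w1 bar 917 173.2 c [615.6  32.8] size [61.7 12.5] ang 20.1
w1 lid 5076 135.4 c [615.1  32.6] size [94.5 94.7] ang 89.2
w1 plinth 2587 20.4 c [594.3  27.2] size [158.9 129.6] ang 5.7
w1 card all 2567 139.4 c [534.5  21.6] size [ 3.9 99.8] ang 5.8
w1 card top 552 187.2 c [534.4  21.9] size [ 3.9 99.2] ang 5.6
w1 mat 5975 4.4 c [488.  293.9] size [150.4 147.3] ang 70.4
w1 tray top 1268 53.2 c [ 465.9 -288.3] size [131.  150.6] ang 23.0
w1 clip hi 715 101.8 c [ 415.4 -303.8] size [48.3 23.9] ang 21.8
w1 clip top 216 115.5 c [ 415.3 -303.8] size [48.8 22.8] ang 23.3
w1 clip 1120 85.8 c [ 415.6 -304.2] size [48.4 24.6] ang 22.2
w2 bar 917 173.2 c [615.6  32.8] size [61.7 12.5] ang 20.1
w2 lid 5076 135.4 c [615.1  32.6] size [94.5 94.7] ang 89.2
w2 plinth 2587 20.4 c [594.3  27.2] size [158.9 129.6] ang 5.7
w2 card all 2567 139.4 c [534.5  21.6] size [ 3.9 99.8] ang 5.8
w2 card top 552 187.2 c [534.4  21.9] size [ 3.9 99.2] ang 5.6
w2 mat 5975 4.4 c [488.  293.9] size [150.4 147.3] an
[... 224 characters left out ...]
c [ 415.6 -304.2] size [48.4 24.6] ang 22.2
scene bar 234 170.8 c [615.4  31.9] size [61.6 13.1] ang 20.0
scene lid 1065 134.0 c [614.9  31.6] size [94.5 95.3] ang 88.6
scene plinth 1317 19.2 c [594.1  25.4] size [159.1 129.2] ang 6.0
scene card all 916 125.8 c [534.3  20.7] size [  4.5 101. ] ang 5.5
scene card top 124 186.6 c [534.   20.5] size [ 4.1 99.4] ang 5.6
scene mat 1593 2.8 c [487.1 285.9] size [148.4 173.1] ang 8.6
scene tray top 562 52.8 c [ 465.9 -288.6] size [130.5 150.7] ang 23.0
scene clip hi 258 101.3 c [ 414.7 -305.5] size [48.3 23.8] ang 22.6
scene clip top 77 115.5 c [ 414.5 -305. ] size [48.3 22.8] ang 22.6
scene clip 441 83.8 c [ 413.3 -302.2] size [48.3 33.2] ang 22.6
```

View pics/st.png

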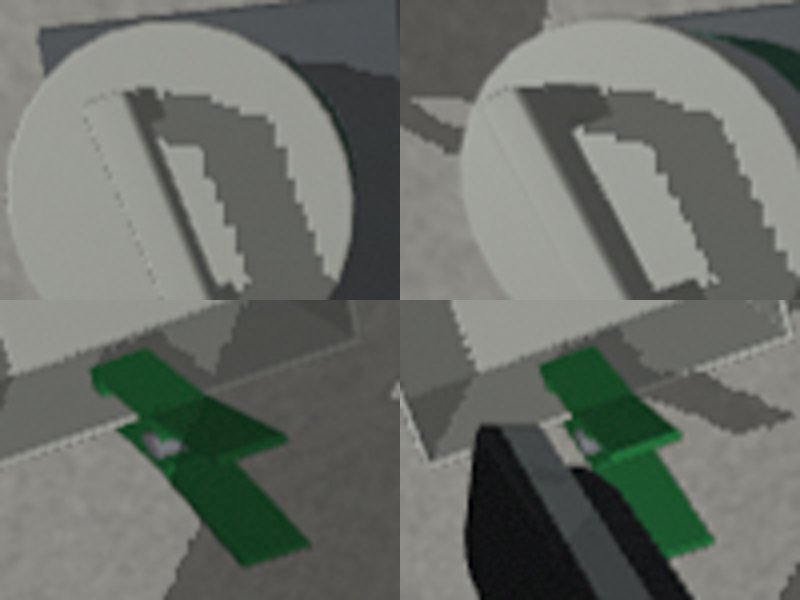

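Wrist and scene depth agree. The bar is at (615.5, 32.5) with its top at about 174 and yaw 20°. The card is at (534.4, 21.7) with yaw 5.7°, the mat at (488, 294), and the clip at (415, -304) with yaw 22.5°. Heights and sizes match the text. Next I approach above the bar.

Request:
move_arm([
  {"turn": [0, 0, -0.1163], "translation": [0, 0, 0], "hand": 1},
  {"turn": [0, 0, -0.1163], "translation": [0, 0, 0], "hand": 1},
  {"turn": [0, 0, -0.1164], "translation": [0, 0, 0], "hand": 1},
  {"turn": [0, 0, 0], "translation": [26, -31.75, 20], "hand": 1},
  {"turn": [0, 0, 0], "translation": [26, -31.75, 20], "hand": 1},
  {"turn": [0, 0, 0], "translation": [26, -31.75, 20], "hand": 1},
  {"turn": [0, 0, 0], "translation": [26, -31.75, 20], "hand": 1},
  {"turn": [0, 0, 0], "translation": [0, 0, 20], "hand": 1},
  {"turn": [0, 0, 0], "translation": [0, 0, 0], "hand": 1},
  {"turn": [0, 0, 0], "translation": [0, 0, 0], "hand": 1},
])

```text
time_s: 3.2
eef_pos: [610.2, 19.5, 247.1]
ee_rot: [-0.0, 0.985, 0.174, -0.001]
force: [0.4, -1.4, 0.1]
grip_width: 1.002
grip_force: 0.0
```

```bash
cat > go.py <<'E'
from h import *
import sys
s=sense(); q=s['ee_rot']; R=Ro.from_quat([q[1],q[2],q[3],q[0]]).as_matrix()
t=np.array([float(v) for v in sys.argv[1:4]])
print(s['time_s'],s['eef_pos'],'yaw',np.degrees(np.arctan2(R[1,0],R[0,0])),'tilt',R[2],'tool delta',R.T@(t-s['eef_pos']),'w',s['grip_width'])
E
python3 go.py 615.5 32.5 166
```

```text
3.2 [610.21356221  19.53111761 247.07068674] yaw 20.056065362702824 tilt [-1.54574839e-03 -6.92454916e-04 -9.99998566e-01] tool delta [  9.53870054 -10.31335839  81.06320012] w 1.0016618518449387
```

Request:
move_arm([
  {"turn": [0, 0, 0], "translation": [4.8, -5.2, 10], "hand": 1},
  {"turn": [0, 0, 0], "translation": [4.7, -5.1, 10], "hand": 1},
  {"turn": [0, 0, 0], "translation": [0, 0, 15], "hand": 1},
  {"turn": [0, 0, 0], "translation": [0, 0, 15], "hand": 1},
  {"turn": [0, 0, 0], "translation": [0, 0, 15], "hand": 1},
  {"turn": [0, 0, 0], "translation": [0, 0, 10], "hand": 1},
  {"turn": [0, 0, 0], "translation": [0, 0, 6], "hand": 1},
  {"turn": [0, 0, 0], "translation": [0, 0, 0], "hand": 1},
  {"turn": [0, 0, 0], "translation": [0, 0, 0], "hand": 1},
  {"turn": [0, 0, 0], "translation": [0, 0, 0], "hand": 1},
])

```text
time_s: 4.03
eef_pos: [616.5, 31.7, 167.2]
ee_rot: [0.0, 0.985, 0.173, 0.001]
force: [0.1, -0.3, 0.3]
grip_width: 1.0
grip_force: 0.0
```

```bash
python3 go.py 615.5 32.5 166
```

```text
4.0333 [616.46334028  31.67456815 167.22989013] yaw 19.976278590924913 tilt [ 1.47868946e-03  7.22814600e-04 -9.99998646e-01] tool delta [-0.62520487 -1.10576403  1.22816805] w 1.0003180677290056
```

Aligned within about 1 mm, so close at 60 N.

Request:
move_arm([
  {"turn": [0, 0, 0], "translation": [0, 0, 0], "hand": 0},
  {"turn": [0, 0, 0], "translation": [0, 0, 0], "hand": 0},
  {"turn": [0, 0, 0], "translation": [0, 0, 0], "hand": 0},
  {"turn": [0, 0, 0], "translation": [0, 0, 0], "hand": 0},
  {"turn": [0, 0, 0], "translation": [0, 0, 0], "hand": 0},
  {"turn": [0, 0, 0], "translation": [0, 0, 0], "hand": 0},
  {"turn": [0, 0, 0], "translation": [0, 0, 0], "hand": 0},
  {"turn": [0, 0, 0], "translation": [0, 0, 0], "hand": 0},
  {"turn": [0, 0, 0], "translation": [0, 0, 0], "hand": 0},
  {"turn": [0, 0, 0], "translation": [0, 0, 0], "hand": 0},
], grip_force=60)

```text
time_s: 4.87
eef_pos: [616.0, 31.8, 166.2]
ee_rot: [-0.0, 0.985, 0.174, -0.0]
force: [-0.1, 0.8, -0.6]
grip_width: 0.128
grip_force: 59.7
```

Request:
move_arm([
  {"turn": [0, 0, 0], "translation": [0, 0, -3], "hand": 0},
  {"turn": [0, 0, 0], "translation": [0, 0, -8], "hand": 0},
  {"turn": [0, 0, 0], "translation": [0, 0, -12], "hand": 0},
  {"turn": [0, 0, 0], "translation": [0, 0, -12], "hand": 0},
  {"turn": [0, 0, 0], "translation": [0, 0, -12], "hand": 0},
  {"turn": [0, 0, 0], "translation": [0, 0, -12], "hand": 0},
  {"turn": [0, 0, 0], "translation": [0, 0, -12], "hand": 0},
  {"turn": [0, 0, 0], "translation": [0, 0, -12], "hand": 0},
  {"turn": [0, 0, 0], "translation": [0, 0, -7], "hand": 0},
  {"turn": [0, 0, 0], "translation": [0, 0, 0], "hand": 0},
])

```text
time_s: 5.7
eef_pos: [616.5, 31.6, 258.1]
ee_rot: [0.0, 0.985, 0.173, 0.001]
force: [0.0, 0.5, -4.3]
grip_width: 0.127
grip_force: 59.1
```

```bash
python3 go.py 488 294 256; python3 -c "
from rig import sense; s=sense(); print(s['force'],s['grip_force'])"
```

```text
5.7 [616.45821692  31.62396597 258.05234447] yaw 19.98173900558745 tilt [ 0.00245064  0.0014162  -0.99999599] tool delta [ -31.07086722 -290.48074182    1.5648288 ] w 0.12730867502915413
[ 0.04386868  0.45208185 -4.25643039] 59.071691036224365
```

Lifted: 4.3 N is about right for the tin. I go +y first to clear the card, then diagonally to the mat.

Request:
move_arm([
  {"turn": [0, 0, 0], "translation": [2.2, -6, -4], "hand": 0},
  {"turn": [0, 0, 0], "translation": [4, -11, -5], "hand": 0},
  {"turn": [0, 0, 0], "translation": [5.5, -15, -5], "hand": 0},
  {"turn": [0, 0, 0], "translation": [7, -19, -4], "hand": 0},
  {"turn": [0, 0, 0], "translation": [7, -19, -2], "hand": 0},
  {"turn": [0, 0, 0], "translation": [6, -18, 0], "hand": 0},
  {"turn": [0, 0, 0], "translation": [0, -18, 0], "hand": 0},
  {"turn": [0, 0, 0], "translation": [-5, -19, 0], "hand": 0},
  {"turn": [0, 0, 0], "translation": [-8, -20, 0], "hand": 0},
  {"turn": [0, 0, 0], "translation": [-8, -20, 0], "hand": 0},
])

```text
time_s: 6.53
eef_pos: [568.6, 192.3, 275.8]
ee_rot: [-0.0, 0.985, 0.174, -0.001]
force: [-0.1, 0.8, -5.2]
grip_width: 0.128
grip_force: 59.1
```

Request:
move_arm([
  {"turn": [0, 0, 0], "translation": [-8, -20, 0], "hand": 0},
  {"turn": [0, 0, 0], "translation": [-8, -20, 0], "hand": 0},
  {"turn": [0, 0, 0], "translation": [-8, -20, 0], "hand": 0},
  {"turn": [0, 0, 0], "translation": [-7, -20, 0], "hand": 0},
  {"turn": [0, 0, 0], "translation": [-6, -18, 0], "hand": 0},
  {"turn": [0, 0, 0], "translation": [-4, -14, 0], "hand": 0},
  {"turn": [0, 0, 0], "translation": [-2, -8, 0], "hand": 0},
  {"turn": [0, 0, 0], "translation": [-1, -4, 0], "hand": 0},
  {"turn": [0, 0, 0], "translation": [0, 0, 0], "hand": 0},
  {"turn": [0, 0, 0], "translation": [0, 0, 0], "hand": 0},
])

```text
time_s: 7.37
eef_pos: [486.4, 291.7, 276.2]
ee_rot: [0.0, 0.985, 0.173, -0.0]
force: [-0.3, -0.5, -4.8]
grip_width: 0.129
grip_force: 59.1
```

```bash
python3 go.py 488 294 152; python3 - <<'E'
from h import *
c=cam('side'); cv2.imwrite('pics/s2.png',c['image'][150:400])
E
```

```text
7.3667 [486.35223932 291.65707153 276.16512535] yaw 19.966940745949056 tilt [-8.70833791e-05  3.27368202e-04 -9.99999943e-01] tool delta [  2.35958445  -1.68006831 124.16437699] w 0.1292991991819939
```

View pics/s2.png

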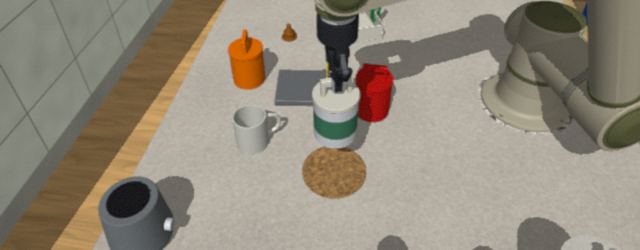

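The tin hangs upright at (336,115) in this crop, over the mat at (334,172). Now descend.

Request:
move_arm([
  {"turn": [0, 0, 0], "translation": [1, -1, 8], "hand": 0},
  {"turn": [0, 0, 0], "translation": [1, -1, 14], "hand": 0},
  {"turn": [0, 0, 0], "translation": [0, 0, 18], "hand": 0},
  {"turn": [0, 0, 0], "translation": [0, 0, 20], "hand": 0},
  {"turn": [0, 0, 0], "translation": [0, 0, 20], "hand": 0},
  {"turn": [0, 0, 0], "translation": [0, 0, 18], "hand": 0},
  {"turn": [0, 0, 0], "translation": [0, 0, 12], "hand": 0},
  {"turn": [0, 0, 0], "translation": [0, 0, 7], "hand": 0},
  {"turn": [0, 0, 0], "translation": [0, 0, 0], "hand": 0},
  {"turn": [0, 0, 0], "translation": [0, 0, 0], "hand": 0},
])

```text
time_s: 8.25
eef_pos: [487.5, 294.4, 159.4]
ee_rot: [-0.0, 0.985, 0.173, 0.0]
force: [0.4, 0.1, -4.3]
grip_width: 0.131
grip_force: 59.0
```

Request:
move_arm([
  {"turn": [0, 0, 0], "translation": [0, 0, 2], "hand": 0},
  {"turn": [0, 0, 0], "translation": [0, 0, 2], "hand": 0},
  {"turn": [0, 0, 0], "translation": [0, 0, 2], "hand": 0},
  {"turn": [0, 0, 0], "translation": [0, 0, 2], "hand": 0},
  {"turn": [0, 0, 0], "translation": [0, 0, 1], "hand": 0},
  {"turn": [0, 0, 0], "translation": [0, 0, 0], "hand": 0},
  {"turn": [0, 0, 0], "translation": [0, 0, 0], "hand": 0},
])

```text
time_s: 8.83
eef_pos: [487.2, 294.5, 150.3]
ee_rot: [0.0, 0.985, 0.174, 0.0]
force: [-0.0, 1.1, -4.9]
grip_width: 0.125
grip_force: 59.1
```

```bash
python3 go.py 488 294 150; python3 -c "
from rig import sense; s=sense(); print(s['force'],s['grip_force'])"
```

```text
8.8333 [487.1835966  294.535783   150.33128918] yaw 19.986546964911604 tilt [ 7.19398413e-05  4.81920942e-05 -9.99999996e-01] tool delta [0.58407959 0.78254465 0.33136891] w 0.12460162214629261
[-4.30482110e-03  1.13498021e+00 -4.91711343e+00] 59.06307578086853
```

Not loaded on the mat yet, so I creep down a little more.

Request:
move_arm([
  {"turn": [0, 0, 0], "translation": [0, 0, 0.7], "hand": 0},
  {"turn": [0, 0, 0], "translation": [0, 0, 0.7], "hand": 0},
  {"turn": [0, 0, 0], "translation": [0, 0, 0], "hand": 0},
  {"turn": [0, 0, 0], "translation": [0, 0, 0], "hand": 0},
])

```text
time_s: 9.17
eef_pos: [487.4, 294.9, 150.1]
ee_rot: [-0.0, 0.985, 0.174, 0.001]
force: [-2.1, 0.8, 6.2]
grip_width: 0.127
grip_force: 60.5
```

The force has changed sign, so the tin is standing. I release and rise.

Request:
move_arm([
  {"turn": [0, 0, 0], "translation": [0, 0, 0], "hand": 0.3},
  {"turn": [0, 0, 0], "translation": [0, 0, 0], "hand": 0.6},
  {"turn": [0, 0, 0], "translation": [0, 0, 0], "hand": 0.6},
  {"turn": [0, 0, 0], "translation": [0, 0, 0], "hand": 0.6},
  {"turn": [0, 0, 0], "translation": [0, 0, 0], "hand": 0.6},
  {"turn": [0, 0, 0], "translation": [0, 0, 0], "hand": 0.6},
  {"turn": [0, 0, 0], "translation": [0, 0, -5], "hand": 0.6},
  {"turn": [0, 0, 0], "translation": [0, 0, -10], "hand": 0.6},
  {"turn": [0, 0, 0], "translation": [0, 0, -20], "hand": 0.6},
  {"turn": [0, 0, 0], "translation": [0, 0, -30], "hand": 0.6},
])

```text
time_s: 10.0
eef_pos: [486.4, 294.2, 213.7]
ee_rot: [0.0, 0.985, 0.173, -0.002]
force: [0.2, -0.5, -0.3]
grip_width: 0.597
grip_force: 0.0
```

Request:
move_arm([
  {"turn": [0, 0, 0], "translation": [0, 0, -30], "hand": 1},
  {"turn": [0, 0, 0], "translation": [0, 0, -30], "hand": 1},
  {"turn": [0, 0, 0], "translation": [0, 0, -15], "hand": 1},
  {"turn": [0, 0, 0], "translation": [0, 0, 0], "hand": 1},
])

```text
time_s: 10.33
eef_pos: [488.0, 294.9, 293.8]
ee_rot: [-0.001, 0.985, 0.174, 0.004]
force: [0.6, 0.7, 0.8]
grip_width: 0.995
grip_force: 0.0
```

```bash
python3 - <<'E'
from h import *
c=cam('wrist'); P=cloud(c); x,y,z=P[...,0],P[...,1],P[...,2]
for a,b in ((115,122),(150,165),(100,125)):
    q=P[(abs(x-488)<90)&(abs(y-294)<90)&(z>a)&(z<b)]; print(len(q),q.min(0),q.max(0), q.mean(0), cv2.minAreaRect(q[:,:2].astype(np.float32)))
hsv=cv2.cvtColor(c['image'],cv2.COLOR_BGR2HSV)
q=P[(hsv[...,0]<25)&(hsv[...,1]>60)&(x>390)&(x<590)&(y>190)&(y<400)&(z>-5)&(z<10)]; print('mat',len(q),q.min(0),q.max(0))
E
python3 go.py 415 -304 105
```

```text
5257 [440.26755836 246.99073167 115.22947877] [535.08758926 341.94081389 121.81870875] [490.88123803 295.77768452 119.36330894] ((487.69000244140625, 294.68792724609375), (94.42867279052734, 95.24530792236328), 81.81861114501953)
798 [457.27317253 279.65732469 150.0561297 ] [518.06318395 309.74068974 160.59002818] [489.80020036 295.22955923 158.07531167] ((487.9791259765625, 294.3553771972656), (61.99970626831055, 11.248937606811523), 19.672740936279297)
5300 [440.26755836 246.99073167 109.96365246] [535.11964984 341.94081389 124.69735436] [491.15965437 295.89576874 119.33437132] ((487.69000244140625, 294.68792724609375), (94.42867279052734, 95.24530792236328), 81.81861114501953)
mat 2879 [437.04933402 219.5248622   -1.35453606] [561.66100999 368.19411297   6.93538378]
10.3833 [487.51786967 294.66428997 291.19612783] yaw 19.986590674272065 tilt [ 4.15709921e-03  6.84302328e-05 -9.99991357e-01] tool delta [-273.54556942  537.80903221  185.09737397] w 0.9957772342114214
```

The tin stands at (488, 294.7), within 1 mm of the mat's middle, upright and released. Next I turn to yaw 112.5° and travel to above the clip.

Request:
move_arm([
  {"turn": [0, 0, -0.1153], "translation": [0, 0, 0], "hand": 1},
  {"turn": [0, 0, -0.1153], "translation": [0, 0, 0], "hand": 1},
  {"turn": [0, 0, -0.1153], "translation": [0, 0, 0], "hand": 1},
  {"turn": [0, 0, -0.1153], "translation": [0, 0, 0], "hand": 1},
  {"turn": [0, 0, -0.1153], "translation": [0, 0, 0], "hand": 1},
  {"turn": [0, 0, -0.1153], "translation": [0, 0, 0], "hand": 1},
  {"turn": [0, 0, -0.1153], "translation": [0, 0, 0], "hand": 1},
  {"turn": [0, 0, -0.1153], "translation": [0, 0, 0], "hand": 1},
  {"turn": [0, 0, -0.1153], "translation": [0, 0, 0], "hand": 1},
  {"turn": [0, 0, -0.1153], "translation": [0, 0, 0], "hand": 1},
])

```text
time_s: 11.22
eef_pos: [486.8, 294.4, 287.8]
ee_rot: [-0.0, 0.729, 0.684, -0.001]
force: [-0.7, 0.0, 0.4]
grip_width: 0.999
grip_force: 0.0
```

Request:
move_arm([
  {"turn": [0, 0, -0.1153], "translation": [0, 0, 0], "hand": 1},
  {"turn": [0, 0, -0.1153], "translation": [0, 0, 0], "hand": 1},
  {"turn": [0, 0, -0.1153], "translation": [0, 0, 0], "hand": 1},
  {"turn": [0, 0, -0.1153], "translation": [0, 0, 0], "hand": 1},
  {"turn": [0, 0, 0], "translation": [-28, -16, 0], "hand": 1},
  {"turn": [0, 0, 0], "translation": [-28, -16, 0], "hand": 1},
  {"turn": [0, 0, 0], "translation": [-28, -16, 0], "hand": 1},
  {"turn": [0, 0, 0], "translation": [-28, -16, 0], "hand": 1},
  {"turn": [0, 0, 0], "translation": [-28, -16, 0], "hand": 1},
  {"turn": [0, 0, 0], "translation": [-28, -16, 0], "hand": 1},
])

```text
time_s: 12.05
eef_pos: [461.7, 101.2, 288.0]
ee_rot: [-0.001, 0.556, 0.831, -0.0]
force: [0.8, -0.2, 0.3]
grip_width: 0.997
grip_force: 0.0
```

Request:
move_arm([
  {"turn": [0, 0, 0], "translation": [-28, -16, 0], "hand": 1},
  {"turn": [0, 0, 0], "translation": [-28, -16, 0], "hand": 1},
  {"turn": [0, 0, 0], "translation": [-28, -16, 0], "hand": 1},
  {"turn": [0, 0, 0], "translation": [-28, -16, 0], "hand": 1},
  {"turn": [0, 0, 0], "translation": [-28, -16, 0], "hand": 1},
  {"turn": [0, 0, 0], "translation": [-28, -16, 0], "hand": 1},
  {"turn": [0, 0, 0], "translation": [-28, -16, 0], "hand": 1},
  {"turn": [0, 0, 0], "translation": [-28, -16, 0], "hand": 1},
  {"turn": [0, 0, 0], "translation": [0, 0, 0], "hand": 1},
  {"turn": [0, 0, 0], "translation": [0, 0, 0], "hand": 1},
])

```text
time_s: 12.88
eef_pos: [429.4, -154.2, 288.0]
ee_rot: [-0.001, 0.557, 0.831, 0.0]
force: [0.0, 0.7, -0.6]
grip_width: 0.998
grip_force: 0.0
```

```bash
python3 - <<'E'
from h import *
c=cam('wrist'); P=cloud(c); x,y,z=P[...,0],P[...,1],P[...,2]; hsv=cv2.cvtColor(c['image'],cv2.COLOR_BGR2HSV); cv2.imwrite('pics/w3.png',c['image'])
G=(hsv[...,0]>45)&(hsv[...,0]<85)&(hsv[...,1]>110)&(abs(x-415)<60)&(abs(y+304)<60)
for a,b in ((20,130),(80,130),(112,125)):
    q=P[G&(z>a)&(z<b)]; print(len(q),q.max(0)[2],cv2.minAreaRect(q[:,:2].astype(np.float32)))
T=(x>370)&(x<600)&(y>-420)&(y<-200)
q=P[T&(z>52)&(z<60)&(hsv[...,1]<60)]; print('tray',len(q),q[:,2].mean(),cv2.minAreaRect(q[:,:2].astype(np.float32)))
E
python3 go.py 415 -304 105
```

```text
774 120.87748689043838 ((414.9508056640625, -304.3096618652344), (48.28879165649414, 24.101913452148438), 23.264904022216797)
455 120.87748689043838 ((414.57659912109375, -303.49932861328125), (48.21435546875, 22.633028030395508), 22.711820602416992)
161 120.87748689043838 ((414.5866394042969, -303.5232849121094), (48.21435546875, 22.581073760986328), 22.711820602416992)
tray 879 54.8674456234098 ((467.48101806640625, -288.18609619140625), (128.07579040527344, 151.0803680419922), 22.892011642456055)
12.9333 [ 429.66506626 -153.18053322  288.17588689] yaw 112.4082166247336 tilt [ 1.60156288e-03 -6.94294091e-04 -9.99998476e-01] tool delta [-134.13412575  -70.92350806  183.01058325] w 0.9957301427867538
```

View pics/w3.png

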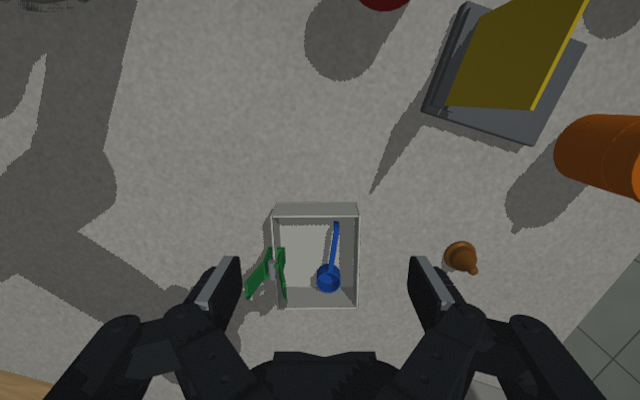

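The wrist view shows the clip astride the wall at (268,272), with the scoop (328,278) and teat (461,256) well clear. This third measurement puts the clip at (414.8, -304), yaw 22.8°, top about 119. I move above it and then down.

Request:
move_arm([
  {"turn": [0, 0, -0.007], "translation": [-22, -12, 0], "hand": 1},
  {"turn": [0, 0, 0], "translation": [-28, -14.5, 0], "hand": 1},
  {"turn": [0, 0, 0], "translation": [-28, -14.5, 8], "hand": 1},
  {"turn": [0, 0, 0], "translation": [-28, -15, 15], "hand": 1},
  {"turn": [0, 0, 0], "translation": [-28, -15, 15], "hand": 1},
  {"turn": [0, 0, 0], "translation": [0, 0, 20], "hand": 1},
  {"turn": [0, 0, 0], "translation": [0, 0, 20], "hand": 1},
  {"turn": [0, 0, 0], "translation": [0, 0, 20], "hand": 1},
  {"turn": [0, 0, 0], "translation": [0, 0, 0], "hand": 1},
  {"turn": [0, 0, 0], "translation": [0, 0, 0], "hand": 1},
])

```text
time_s: 13.77
eef_pos: [416.8, -303.2, 190.7]
ee_rot: [-0.001, 0.552, 0.834, 0.0]
force: [0.7, 0.6, 0.9]
grip_width: 1.002
grip_force: 0.0
```

```bash
python3 go.py 414.8 -304 106
```

```text
13.7667 [ 416.80784955 -303.17452931  190.69537284] yaw 112.95884422134165 tilt [ 1.75413893e-03 -4.33752633e-04 -9.99998367e-01] tool delta [-0.12544722 -2.13405245 84.69621671] w 1.001535768553657
```

Request:
move_arm([
  {"turn": [0, 0, 0], "translation": [0, -1.5, 15], "hand": 1},
  {"turn": [0, 0, 0], "translation": [0, 0, 15], "hand": 1},
  {"turn": [0, 0, 0], "translation": [0, 0, 15], "hand": 1},
  {"turn": [0, 0, 0], "translation": [0, 0, 15], "hand": 1},
  {"turn": [0, 0, 0], "translation": [0, 0, 12], "hand": 1},
  {"turn": [0, 0, 0], "translation": [0, 0, 8], "hand": 1},
  {"turn": [0, 0, 0], "translation": [0, 0, 4.5], "hand": 1},
  {"turn": [0, 0, 0], "translation": [0, 0, 0], "hand": 1},
  {"turn": [0, 0, 0], "translation": [0, 0, 0], "hand": 1},
])

```text
time_s: 14.52
eef_pos: [415.5, -305.1, 107.2]
ee_rot: [0.001, 0.553, 0.833, -0.0]
force: [0.4, -0.3, -0.8]
grip_width: 1.002
grip_force: 0.0
```

Request:
move_arm([
  {"turn": [0, 0, 0], "translation": [0, 0, 0], "hand": 0},
  {"turn": [0, 0, 0], "translation": [0, 0, 0], "hand": 0},
  {"turn": [0, 0, 0], "translation": [0, 0, 0], "hand": 0},
  {"turn": [0, 0, 0], "translation": [0, 0, 0], "hand": 0},
  {"turn": [0, 0, 0], "translation": [0, 0, 0], "hand": 0},
  {"turn": [0, 0, 0], "translation": [0, 0, 0], "hand": 0},
  {"turn": [0, 0, 0], "translation": [0, 0, 0], "hand": 0},
  {"turn": [0, 0, 0], "translation": [0, 0, 0], "hand": 0},
  {"turn": [0, 0, 0], "translation": [0, 0, 0], "hand": 0},
  {"turn": [0, 0, 0], "translation": [0, 0, 0], "hand": 0},
], grip_force=40)

```text
time_s: 15.35
eef_pos: [415.1, -304.9, 106.4]
ee_rot: [-0.0, 0.553, 0.833, 0.0]
force: [-0.1, -0.4, -1.0]
grip_width: 0.279
grip_force: 44.0
```

```bash
python3 go.py 414.8 -304 106; python3 - <<'E'
from h import *
for n in ('side','scene'):
    c=cam(n); u,v=proj(c,[415,-304,80]).astype(int); cr=cv2.resize(c['image'][max(v-40,0):v+40,u-50:u+50],None,fx=4,fy=4,interpolation=cv2.INTER_CUBIC); cv2.imwrite(f'pics/g_{n}.png',cr)
a=[cv2.imread(f'pics/g_{n}.png') for n in('side','scene')]; cv2.imwrite('pics/g.png',np.hstack(a))
print(sense()['force'],sense()['grip_force'])
E
```

```text
15.35 [ 415.11669406 -304.93517404  106.35373532] yaw 112.8724334600224 tilt [ 8.36628049e-05 -6.96468796e-06 -9.99999996e-01] tool delta [0.98470693 0.07169336 0.35381721] w 0.27908071207482565
[0.14191413 0.36226862 0.52270493] 43.98326396942139
```

View pics/g.png

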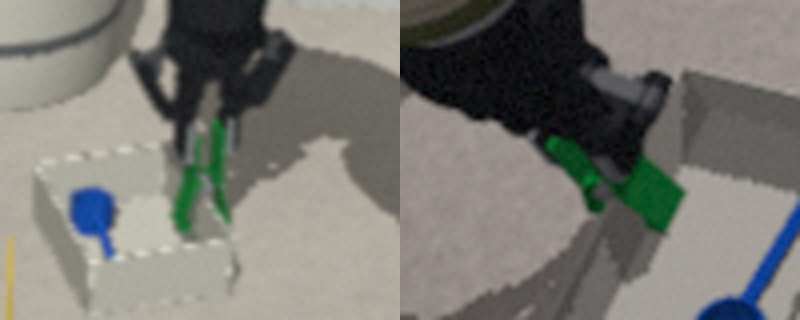

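The jaws are gaping around the wall: the opening is about 24 mm, so the handles are on the stop. I lift straight up.

Request:
move_arm([
  {"turn": [0, 0, 0], "translation": [0, 0, -4], "hand": 0},
  {"turn": [0, 0, 0], "translation": [0, 0, -9], "hand": 0},
  {"turn": [0, 0, 0], "translation": [0, 0, -12], "hand": 0},
  {"turn": [0, 0, 0], "translation": [0, 0, -14], "hand": 0},
  {"turn": [0, 0, 0], "translation": [0, 0, -14], "hand": 0},
  {"turn": [0, 0, 0], "translation": [0, 0, -16], "hand": 0},
  {"turn": [0, 0, 0], "translation": [0, 0, -16], "hand": 0},
  {"turn": [0, 0, 0.1], "translation": [0, 0, -20], "hand": 0},
  {"turn": [0, 0, 0.1], "translation": [0, 0, -20], "hand": 0},
  {"turn": [0, 0, 0.1], "translation": [0, 0, -20], "hand": 0},
])

```text
time_s: 16.28
eef_pos: [415.0, -304.8, 253.3]
ee_rot: [0.0, 0.673, 0.74, -0.0]
force: [0.1, 0.0, -0.1]
grip_width: 0.283
grip_force: 44.0
```

Request:
move_arm([
  {"turn": [0, 0, 0], "translation": [18, 8, -12], "hand": 0},
  {"turn": [0, 0, 0], "translation": [28, 13.5, -12], "hand": 0},
  {"turn": [0, 0, 0], "translation": [28, 13.5, -12], "hand": 0},
  {"turn": [0, 0, 0], "translation": [28, 13.5, -10], "hand": 0},
  {"turn": [0, 0, 0], "translation": [28, 13.5, -3], "hand": 0},
  {"turn": [0, 0, 0], "translation": [28, 13.5, 0], "hand": 0},
  {"turn": [0, 0, 0], "translation": [28, 13.5, 0], "hand": 0},
  {"turn": [0, 0, 0], "translation": [28, 13.5, 0], "hand": 0},
  {"turn": [0, 0, 0], "translation": [28, 13.5, 0], "hand": 0},
  {"turn": [0, 0, 0], "translation": [28, 13.5, 0], "hand": 0},
])

```text
time_s: 17.12
eef_pos: [517.3, -21.9, 301.4]
ee_rot: [0.0, 0.671, 0.741, 0.0]
force: [-0.3, 0.1, -1.1]
grip_width: 0.285
grip_force: 44.0
```

Request:
move_arm([
  {"turn": [0, 0, 0], "translation": [22, 12, 0], "hand": 0},
  {"turn": [0, 0, 0], "translation": [13, 6, 0], "hand": 0},
  {"turn": [0, 0, 0], "translation": [6, 3, 0], "hand": 0},
  {"turn": [0, 0, 0], "translation": [0, 0, 0], "hand": 0},
  {"turn": [0, 0, 0], "translation": [0, 0, 0], "hand": 0},
  {"turn": [0, 0, 0], "translation": [0, 0, 0], "hand": 0},
])

```text
time_s: 17.62
eef_pos: [533.8, 18.5, 300.6]
ee_rot: [0.0, 0.672, 0.741, -0.0]
force: [-0.8, -0.2, 0.3]
grip_width: 0.28
grip_force: 44.0
```

```bash
python3 go.py 534.4 21.7 243; python3 - <<'E'
from h import *
for n in ('side','scene','wrist'):
    c=cam(n); P=cloud(c); x,y,z=P[...,0],P[...,1],P[...,2]; hsv=cv2.cvtColor(c['image'],cv2.COLOR_BGR2HSV)
    G=(hsv[...,0]>45)&(hsv[...,0]<85)&(hsv[...,1]>100)&(abs(x-534)<60)&(abs(y-22)<60)&(z>200)
    q=P[G]
    if len(q)>5: print(n,len(q),q.min(0),q.max(0),cv2.minAreaRect(q[:,:2].astype(np.float32)))
    Y=(hsv[...,0]>20)&(hsv[...,0]<34)&(hsv[...,1]>130)&(x>490)&(x<580)&(z>182); q=P[Y]
    if len(q)>5: print(n,'card',len(q),q[:,2].max(),cv2.minAreaRect(q[:,:2].astype(np.float32)))
    u,v=proj(c,[534,22,230]).astype(int); print(u,v)
    cr=cv2.resize(c['image'][max(v-40,0):max(v-40,0)+80,max(u-50,0):max(u-50,0)+100],(400,320),interpolation=cv2.INTER_CUBIC); cv2.imwrite(f'pics/k_{n}.png',cr)
cv2.imwrite('pics/k.png',np.hstack([cv2.imread(f'pics/k_{n}.png') for n in('side','scene')]))
E
```

```text
17.6167 [533.8438005   18.50858491 300.60967809] yaw 95.62492819664281 tilt [-2.65722828e-04  5.87209739e-05 -9.99999963e-01] tool delta [ 3.13683965  0.86294787 57.60889736] w 0.27999914720658065
side 102 [511.89120632  11.72332121 219.66577903] [551.70888834  37.0538207  309.17660054] ((531.8497314453125, 24.276988983154297), (39.83938217163086, 24.43878173828125), 1.7073299884796143)
side card 11 190.05814604430213 ((532.0252075195312, 44.28437423706055), (0.01981067657470703, 60.627906799316406), 6.5455641746521)
327 171
scene 506 [484.47968884 -20.02705926 221.46703422] [574.13647273  31.83166451 454.67744432] ((531.1680297851562, 9.872283935546875), (59.6648063659668, 74.03516387939453), 62.010398864746094)
scene card 159 550.0698154319383 ((543.19873046875, 6.5180511474609375), (122.06058502197266, 52.49443817138672), 80.4831314086914)
320 149
wrist 2786 [511.53966503   5.85723489 218.88580619] [556.27502118  32.95615589 313.47411715] ((533.8064575195312, 19.33165740966797), (43.692848205566406, 24.413583755493164), 5.4344482421875)
wrist card 296 191.96842924367357 ((533.1443481445312, 38.66571044921875), (2.5671427249908447, 65.64081573486328), 5.581206798553467)
324 214
```

View pics/k.png

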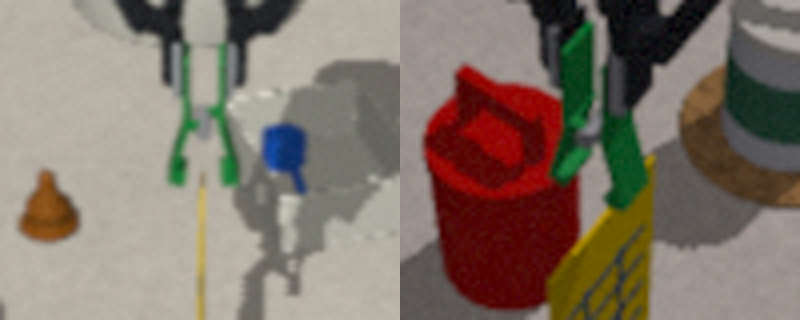

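The clip is gaping squarely above the card. In the crop, the jaws sit at side x 178 and 228, and the card at 203 is between them. I triangulate the pivot and check the result.

```bash
python3 - <<'E'
from h import *
S=pickle.load(open('scene.pkl','rb'));D=pickle.load(open('side.pkl','rb'))
print(two(D,(277+50.75,131+30),S,(270+46.75,109+32)))
E
```

```text
(array([532.39876287,  15.70785083, 257.00652412]), np.float64(2.985266034513476))
```

Request:
move_arm([
  {"turn": [0, 0, 0], "translation": [1.5, 0.4, 4], "hand": 0},
  {"turn": [0, 0, 0], "translation": [1.5, 0.4, 6], "hand": 0},
  {"turn": [0, 0, 0], "translation": [0, 0, 7], "hand": 0},
  {"turn": [0, 0, 0], "translation": [0, 0, 7], "hand": 0},
  {"turn": [0, 0, 0], "translation": [0, 0, 7], "hand": 0},
  {"turn": [0, 0, 0], "translation": [0, 0, 7], "hand": 0},
  {"turn": [0, 0, 0], "translation": [0, 0, 6], "hand": 0},
  {"turn": [0, 0, 0], "translation": [0, 0, 4], "hand": 0},
  {"turn": [0, 0, 0], "translation": [0, 0, 2], "hand": 0},
  {"turn": [0, 0, 0], "translation": [0, 0, 0], "hand": 0},
])

```text
time_s: 18.6
eef_pos: [534.5, 22.5, 250.0]
ee_rot: [-0.0, 0.671, 0.741, -0.0]
force: [-0.3, 1.0, 0.8]
grip_width: 0.276
grip_force: 44.0
```

Request:
move_arm([
  {"turn": [0, 0, 0], "translation": [0, 0, 0], "hand": 0},
  {"turn": [0, 0, 0], "translation": [0, 0, 0], "hand": 0},
  {"turn": [0, 0, 0], "translation": [0, 0, 0], "hand": 0},
  {"turn": [0, 0, 0], "translation": [0, 0, 0], "hand": 0},
])

```text
time_s: 18.93
eef_pos: [534.7, 22.5, 250.6]
ee_rot: [0.0, 0.671, 0.741, 0.0]
force: [-0.2, 0.4, -0.7]
grip_width: 0.282
grip_force: 44.0
```

```bash
python3 go.py 534.4 21.7 250; python3 - <<'E'
from h import *
for n in ('side','scene','wrist'):
    c=cam(n); P=cloud(c); x,y,z=P[...,0],P[...,1],P[...,2]; hsv=cv2.cvtColor(c['image'],cv2.COLOR_BGR2HSV)
    q=P[(hsv[...,0]>45)&(hsv[...,0]<85)&(hsv[...,1]>100)&(abs(x-534)<60)&(abs(y-22)<60)&(z>140)&(z<280)]
    if len(q)>5: print(n,len(q),q.min(0),q.max(0),cv2.minAreaRect(q[:,:2].astype(np.float32)))
    q=P[(abs(x-488)<70)&(abs(y-294)<70)&(z>112)&(z<124)&(hsv[...,1]<60)]
    if len(q)>5: print(n,'lid',cv2.minAreaRect(q[:,:2].astype(np.float32)))
    u,v=proj(c,[534,22,200]).astype(int)
    cv2.imwrite(f'pics/f_{n}.png',cv2.resize(c['image'][v-40:v+40,u-50:u+50],(400,320),interpolation=cv2.INTER_CUBIC))
cv2.imwrite('pics/f.png',np.hstack([cv2.imread(f'pics/f_{n}.png') for n in('side','scene')]))
E
```

```text
18.9333 [534.65866173  22.47298411 250.60792103] yaw 95.68363878990077 tilt [-1.33114597e-04  4.56598279e-04 -9.99999887e-01] tool delta [-0.74348638 -0.33422065  0.60786746] w 0.28184003419209247
side 87 [512.98290652  10.49760669 170.19298569] [553.30088922  41.01192897 257.2773708 ] ((534.54638671875, 26.58673095703125), (41.38386535644531, 26.158174514770508), 12.881523132324219)
side lid ((487.4400329589844, 296.9278259277344), (94.99673461914062, 93.71077728271484), 59.47234344482422)
scene 386 [516.38881764   7.92014514 144.14797232] [559.89960293  64.78549482 279.42747453] ((536.0366821289062, 37.467018127441406), (43.833106994628906, 55.43867874145508), 5.675729751586914)
scene lid ((490.9755859375, 285.75177001953125), (94.3365707397461, 80.84405517578125), 27.82953453063965)
wrist 2815 [512.3087577    9.32119497 169.1243721 ] [556.79147733  37.02577186 263.8409683 ] ((534.5514526367188, 23.576778411865234), (44.28166961669922, 24.541122436523438), 6.5317230224609375)
```

View pics/f.png

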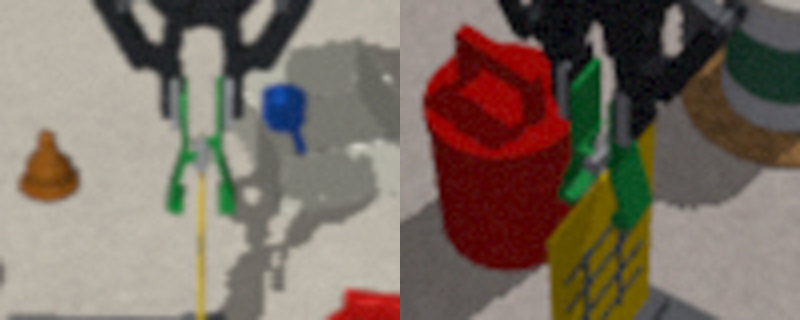

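The card edge stands between the open jaws: card at side x 201, jaws at 178 and 227. The jaw tips are at z of about 170, so the pivot is about 21 mm above the edge. The clip is centred and square, and nothing touches the card. Handing in.

```bash
python3 -c "
from rig import finish_job; print(finish_job())"
```

```text
the job is handed in; nothing more can be done
None
```

The job is handed in, with no verdict returned: the tin stands released within about 1 mm of the mat's middle, and the clip is held wide open, centred and square over the card's top edge, not touching the card.

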